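# Switch the dust extraction from the narrow pipe to the wide pipe

### The job

Switch the dust extraction over: with one fingertip push the lever on the wide pipe round until it lies in line with its pipe (gate fully open), and only then push the lever on the narrow pipe round until it stands square across its pipe (gate shut). The levers swing on past both marks, so stop at the mark. Only push, gently, never squeeze a lever, and leave the bottle, the sanding block, the screwdriver and the cup as they are.

Things in the scene. Friction and masses are not known exactly. Their poses are not given: they have to be found in the camera images.
- wide_gate: Fixed metal dust pipe, the wide one of the two: 100 mm outside diameter, its axis level, 65 mm above the bench, its top 115 mm above the bench. Origin on the bench right under the lever's pivot. Its x axis runs along the pipe, away from the open mouth (mouth at x = -100 mm, elbow down through the bench at x = +220 mm); z up. A round dial plate (radius 42 mm, 12 to 15 mm over the pipe's top) under the lever carries two marks: at -x (open) and at +y (shut).
- wide_lever (a joint): Angle of the wide pipe's gate lever about its vertical pivot. 0: lever in line with the pipe, ball end towards the mouth (the gate's -x) = fully open. Grows clockwise seen from above; 1.571: lever square across the pipe, ball end to the gate's +y = shut. Stops lie beyond, at -0.45 and 2.05, so it can be pushed too far. A steady friction of 0.2 N m holds it where it is left (about 2 to 3 N push near the ball); no spring.
- wide_ball (a point): Centre of the black ball (diameter 28 mm) at the end of the wide pipe's lever, 110 mm from the pivot and 151 mm above the bench. The lever is a level round steel rod 14 mm thick at that same height, running from the pivot to the ball; free space below it outside the dial plate's 42 mm radius down to the pipe (29 mm) or, beside the pipe, to the bench.
- narrow_gate: Fixed metal dust pipe, the narrow one of the two: 63 mm outside diameter, its axis level, 50 mm above the bench, its top 81.5 mm above the bench. Origin on the bench right under the lever's pivot. Its x axis runs along the pipe, away from the open mouth (mouth at x = -100 mm, elbow down through the bench at x = +220 mm); z up. A round dial plate (radius 42 mm, 12 to 15 mm over the pipe's top) under the lever carries two marks: at -x (open) and at +y (shut).
- narrow_lever (a joint): Angle of the narrow pipe's gate lever about its vertical pivot. 0: lever in line with the pipe, ball end towards the mouth (the gate's -x) = fully open. Grows clockwise seen from above; 1.571: lever square across the pipe, ball end to the gate's +y = shut. Stops lie beyond, at -0.45 and 2.05, so it can be pushed too far. A steady friction of 0.2 N m holds it where it is left (about 2 to 3 N push near the ball); no spring.
- narrow_ball (a point): Centre of the black ball (diameter 28 mm) at the end of the narrow pipe's lever, 110 mm from the pivot and 117.5 mm above the bench. The lever is a level round steel rod 14 mm thick at that same height, running from the pivot to the ball; free space below it outside the dial plate's 42 mm radius down to the pipe (29 mm) or, beside the pipe, to the bench.
- glue: White glue bottle standing upright, 50 mm diameter, 130 mm tall; origin at the centre of its underside. Bystander.
- sander: Grey sanding block 80 x 46 x 30 mm lying flat in front of the gap between the pipes; origin at the centre of its underside. Bystander.
- driver: Screwdriver with a dark wooden handle, lying on the bench between the pipes, along its x axis (tip to +x). Bystander.
- cup: Dark steel cup, open on top, 70 mm across the rim, 90 mm tall; origin at the centre of its underside. Bystander.

How it is judged (in metres and radians):
On the way, in this order (a step that is already met when the one before it is completed fails the run):
1. the wide pipe's gate is open (lever in line with its pipe) while the narrow pipe's gate is still open (value of joint wide_lever between -0.12 and 0.12 rad and value of joint narrow_lever below 0.6 rad), for 0.2 s.
2. the narrow pipe's gate is shut (lever square across) (value of joint narrow_lever between 1.4508 and 1.6908 rad), for 0.2 s.
At the end, for the whole second after the job is handed in: The wide pipe's lever is in line with its pipe (joint 0 +- 0.12 rad) and the narrow pipe's lever is square across its pipe (1.571 +- 0.12 rad), both at rest (all of step 2 and value of joint wide_lever between -0.12 and 0.12 rad and velocity of joint wide_lever between -0.05 and 0.05 rad/s and velocity of joint narrow_lever between -0.05 and 0.05 rad/s); the robot touches nothing.
It fails at once if the glue bottle is lifted, tipped or shifted by more than 20 mm (distance of glue from where it was at the start of the episode above 0.02 m or angle between glue's own z axis and vertical above 0.3 rad).
It fails at once if the sanding block is lifted, tipped or shifted by more than 20 mm (distance of sander from where it was at the start of the episode above 0.02 m or angle between sander's own z axis and vertical above 0.3 rad).
It fails at once if the screwdriver is lifted, tipped or shifted by more than 20 mm (distance of driver from where it was at the start of the episode above 0.02 m).
It fails at once if the cup is lifted, tipped or shifted by more than 20 mm (distance of cup from where it was at the start of the episode above 0.02 m or angle between cup's own z axis and vertical above 0.3 rad).
It fails at once if a lever is squeezed, or shoved with more than 20 N (contact force between the fingers and wide_lever above 20 N or contact force between the fingers and narrow_lever above 20 N).
It also fails if it takes over 61 s, if anything falls off the work surface, if the arm or the gripper's body presses on something with over 40 N, if the wrist force passes 120 N, or if a joint passes its speed limit or range.

### The arm

A 7-joint arm with a two-finger parallel gripper is mounted at the origin on the work surface. World frame = base frame: x ahead of the robot, y to its left, z up, the work surface at z = 0. Lengths are in mm, angles in rad, forces in N, time in s.
With the tool pointing down it reaches from about 425 to 875 mm from the base axis. Payload 4.7 kg.
Tool frame: the origin (TCP) lies between the finger pads; the fingertips stand 19 mm ahead of it and the grasp point (between the pads) is the TCP; z points along the fingers, y is the direction in which the jaws open and shut (so a half turn about z gives the same grasp; the last joint's range is limited). The gripper opens to 85 mm and grips with 20 to 120 N. Pads are 22 mm wide; open, the fingers measure 114 mm over their backs; the gripper's body (76 mm by 85 mm) begins 54 mm behind the grasp point. The pads swing forward as they close: fully open they stand 13 mm farther back than shut.
Start: joints at [-1.304, 0.321, -0.07, 1.45, 0.023, 1.371, -0.057], TCP at [162.6, 629.352, 250.349] pointing down, gripper open.
Joint ranges: [-2.86, 2.86], [-0.3, 2.09], [-1.38, 1.24], [0.06, 2.45], [-1.56, 4.7], [0.09, 2.05], [-2.69, 2.69]. Speed limits (rad/s): [2.57, 2.57, 3.14, 3.14, 3.14, 3.14, 3.14].

### API

Orientations are given as a rotation vector (axis times angle).
In Python, from station import get_obs, vision, r gives the robot as it stands.
- The arm moves only by the tool drive_tool, never from a script. Its argument "increments" is a list of rows, each a list of 5 numbers: the shift along the tool's x, y, z in cm, then the turn about the tool's z in units of 5 degrees (1.0 is 5 degrees), then the gripper's target within -1 to 1 (fully open at 1, half-way at 0, shut at -1). A call has 1 to 20 rows; each row shifts and turns the pose as measured when the row begins, along the tool's axes as they then stand; what a row does not reach is not made up. A row lasts 1/8 s, in which the tool goes at most 62.5 mm and 10.7 degrees, less where a joint would pass 70% of its speed; a pose out of reach is approached as far as the arm can. A call is refused whole if a number of a shift passes 6.25 or a number of a turn 1, either way. A call with a gripper value outside its range is refused whole. The fingers move at their own pace and stop on an object; "newtons" is the grip in N (left out, the last holds). Time passes only in rows, so rows that do not move let the fingers close. It gives the time, the measured TCP pose, the force and the opening at its end, in the units of the state.
- get_obs(): the state, without advancing time (a new reading comes with each control period).
- vision.get_image(name): name is "scene" or "top" or "wrist"; returns a dict with "image" (400x640x3 uint8, blue, green, red), "range_z" (400x640 float32, mm along the optical axis (not along the pixel's ray), 0 where there is no reading), "K" (3x3 intrinsics, pixels), "extrinsics" (4x4, takes a point from world to camera coordinates). Camera axes: x right, y up, looking along -z (the intrinsics and any distortion apply to the point x, -y, -z); pixel columns grow to the right and rows downward; lengths in mm; the calibration is good to about 2 mm. A picture is of the moment at which its call begins.
- r.finish_job(): hands the job in, once; it reports no verdict.
The state is a dict: "time_s": time; "qpos": joint angles; "qvel": joint speeds; "joint_torque": joint torques, N m; "position": TCP position; "eef_rot": TCP orientation; "wrist_force": force on the tool from outside, world axes, zero at the start; "wrist_torque": the same for the moment, N m; "gripper_width": finger opening in mm.
Only numpy, scipy, OpenCV 4.12 (cv2) and the standard library are available. Lean on these libraries where they do the work, as an engineer would, in place of code of your own. Each camera call takes 0.05 s, during which the arm holds its last target.

## Working session

There is one attempt and no reset: what is moved stays moved. The work goes in short steps, Python scripts to look and compute and a tool call to move; the robot and the scene stay as the last step left them, time stands still between calls to the robot, and variables do not carry over. Pictures are saved under pics/ and viewed, and the job is handed in when it is done.

Besides the shell and the picture viewer there is one more tool, called by a JSON object that holds its "op" and its "data". drive_tool: Moves the arm, as the interface text tells. Its arguments: {"type":"object","properties":{"increments":{"type":"array","items":{"type":"array","items":{"type":"number"}}},"newtons":{"type":"number"}},"required":["increments"]}

```bash
mkdir -p pics; cat > h.py <<'E'
import numpy as np, cv2
from station import get_obs, vision, r
def grab(n,tag):
    d=vision.get_image(n); cv2.imwrite(f'pics/{tag}.png',d['image']); np.savez(f'pics/{tag}.npz',**{k:d[k] for k in('image','range_z','K','extrinsics')}); return d
def ray(d,u,v):
    K=d['K'];E=d['extrinsics']
    p=np.array([(u-K[0,2])/K[0,0],-(v-K[1,2])/K[1,1],-1.0])
    R=E[:3,:3];t=E[:3,3]
    return -R.T@t, R.T@p
def atz(d,u,v,z):
    o,q=ray(d,u,v); return o+q*(z-o[2])/q[2]
def dep(d,u,v):
    o,q=ray(d,u,v); return o+q*d['range_z'][int(v),int(u)]
E
python3 - <<'E'
from h import *
for n in('top','scene'):
    d=grab(n,n+'0'); print(d['K'],d['extrinsics'])
o=get_obs(); print(o)
E
```

```text
[[476.3362075    0.         316.20214351]
 [  0.         476.3362075  199.20441684]
 [  0.           0.           1.        ]] [[-2.90770270e-03 -9.99972051e-01 -6.88784207e-03  1.20923112e+01]
 [ 9.94259683e-01 -3.62764594e-03  1.06932328e-01 -5.27429750e+02]
 [-1.06954326e-01 -6.53737625e-03  9.94242443e-01 -1.27563565e+03]
 [ 0.00000000e+00  0.00000000e+00  0.00000000e+00  1.00000000e+00]]
[[364.85787024   0.         319.21423811]
 [  0.         364.85787024 208.08915193]
 [  0.           0.           1.        ]] [[-4.41008699e-01  8.97502753e-01 -3.67621313e-04  2.18668719e+02]
 [-6.74896358e-01 -3.31355842e-01  6.59331640e-01  2.66766010e+02]
 [ 5.91630149e-01  2.91019095e-01  7.51852148e-01 -1.48595416e+03]
 [ 0.00000000e+00  0.00000000e+00  0.00000000e+00  1.00000000e+00]]
{'time_s': 0.1, 'qpos': array([-1.30387536,  0.32175578, -0.07009531,  1.45155082,  0.02262916,
        1.37078527, -0.05688347]), 'qvel': array([ 0.00054069, -0.00190039, -0.00079469, -0.00346452, -0.00050505,
       -0.00143203, -0.0006733 ]), 'joint_torque': array([-7.69440635e-05, -4.94880009e+01, -3.83944921e-01, -3.15207231e+01,
        1.29786227e-02,  7.42466276e-03,  1.92654937e-05]), 'position': array([162.52526347, 628.89649557, 249.32953906]), 'eef_rot': array([-3.95967021e-01, -3.11643811e+00,  2.68505348e-03]), 'wrist_force': array([0.05625673, 0.46603387, 0.27821049]), 'wrist_torque': array([-0.00588498,  0.03546889, -0.01080282]), 'gripper_width': 85.47717258055515}
```

View pics/top0.png

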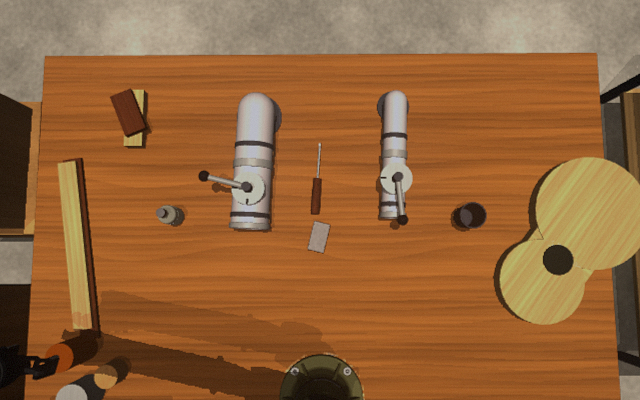

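View pics/scene0.png

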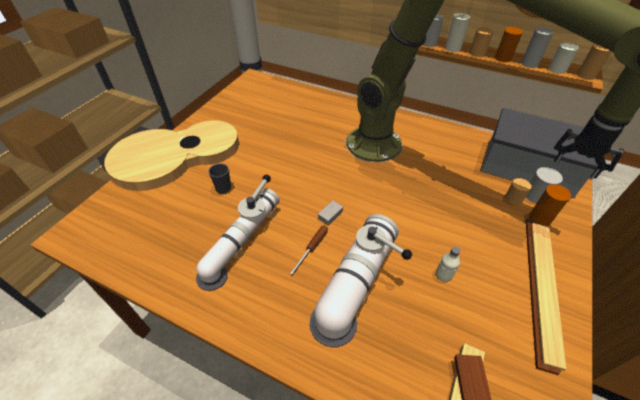

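```bash
python3 - <<'E'
from h import *
d=dict(np.load('pics/top0.npz')); im=d['image']
def blob(u,v,w,thr):
    g=im[v-w:v+w,u-w:u+w].max(2)<thr
    n,l,s,c=cv2.connectedComponentsWithStats(g.astype('uint8'))
    k=1+np.argmax(s[1:,4]); return c[k]+[u-w,v-w], s[k]
for nm,uv,z in(('wb',(204,176),151),('nb',(403,220),117.5)):
    c,s=blob(*uv,10,60); print(nm,c,s,atz(d,*c,z), dep(d,*c))
def hull(u0,v0,u1,v1):
    R=d['range_z'];out=[]
    for v in range(v0,v1,1):
        for u in range(u0,u1,1):
            if R[v,u]>0: out.append(dep(d,u,v))
    return np.array(out)
# pipe axes: section of points with height, by x bins
for nm,(u0,v0,u1,v1),r0,rng in(('wide',(225,90,290,230),50,(80,118)),('nar',(372,88,420,222),31.5,(60,84))):
    P=hull(u0,v0,u1,v1)
    m=(P[:,2]>rng[0])&(P[:,2]<rng[1]); Q=P[m]
    for x in np.arange(Q[:,0].min(),Q[:,0].max(),20):
        b=Q[(Q[:,0]>=x)&(Q[:,0]<x+20)]
        if len(b)>10: print(nm,round(x+10),len(b),np.percentile(b[:,1],[3,97]).round(1),b[:,2].max().round(1))
for nm,(u,v),z in(('wp',(248,187),158),('np',(398,177.5),125),('glue',(170,215),100),('cup',(469,216),90),('sander',(319,237),30),('drv',(317,195),25)):
    print(nm,atz(d,u,v,z),dep(d,u,v))
cv2.imwrite('pics/z1.png',cv2.resize(im[80:260,150:490],None,fx=2.3,fy=2.3,interpolation=cv2.INTER_CUBIC))
E
```

```text
wb [203.15584416 175.32467532] [ 5  5 10 10 77] [575.24659533 291.55154064 151.        ] [572.6797748  287.58004332 167.09058558]
nb [401.9625 219.3375] [ 4  5 11 10 80] [ 465.75913325 -207.43616411  117.5       ] [ 464.82786494 -204.92973159  131.95917006]
wide 454 232 [138.2 233.1] 117.9
wide 474 265 [140.6 229.1] 118.0
wide 494 267 [141.  228.4] 117.8
wide 514 147 [138.5 230.3] 115.8
wide 534 42 [136.5 227.8] 102.7
wide 554 34 [134.5 145.4] 100.5
wide 574 68 [134.4 225.5] 110.8
wide 594 236 [134.6 222.9] 117.8
wide 614 259 [131.3 225.3] 118.0
wide 634 245 [133.9 221.1] 117.7
wide 654 265 [131.4 221.1] 117.9
wide 674 254 [131.4 220.9] 118.0
wide 694 251 [131.9 219.4] 117.6
wide 714 250 [129.6 216.5] 117.9
wide 734 262 [128.9 217.1] 118.0
wide 754 251 [127.3 214.8] 117.9
wide 774 232 [129.2 213.2] 117.8
wide 794 140 [136.1 203.5] 116.5
wide 814 15 [150.5 184.8] 97.0
nar 484 83 [-204.1 -162. ] 83.8
nar 504 121 [-225.3 -164.9] 84.0
nar 524 113 [-222.8 -167.6] 83.7
nar 544 38 [-222.8 -167.7] 81.0
nar 624 136 [-227.8 -172.1] 83.7
nar 644 142 [-230.6 -169.9] 84.0
nar 664 145 [-228.3 -173.1] 83.6
nar 684 158 [-231.4 -174.7] 83.8
nar 704 142 [-232.1 -174.2] 83.8
nar 724 150 [-232.9 -176.7] 84.0
nar 744 151 [-233.2 -177.3] 83.9
nar 764 155 [-233.5 -177.6] 84.0
nar 784 148 [-233.9 -178.8] 83.9
nar 804 120 [-231.1 -182.2] 84.0
nar 824 16 [-221.5 -188.8] 76.9
wp [544.48663077 178.08473811 158.        ] [543.56056876 177.04172998 164.90488612]
np [ 571.81524318 -198.43050423  125.        ] [ 570.84680913 -197.37536422  131.3211177 ]
glue [480.10781293 387.57202049 100.        ] [480.58069137 389.55241399  93.71187889]
cup [ 475.60763525 -385.92066731   90.        ] [ 481.45809473 -411.81612842    7.53911244]
sander [424.21590613   3.06814423  30.        ] [424.28907327   3.07062698  27.38397956]
drv [539.43237229   8.16006891  25.        ] [538.95368059   8.14008815  29.10877362]
```

View pics/z1.png

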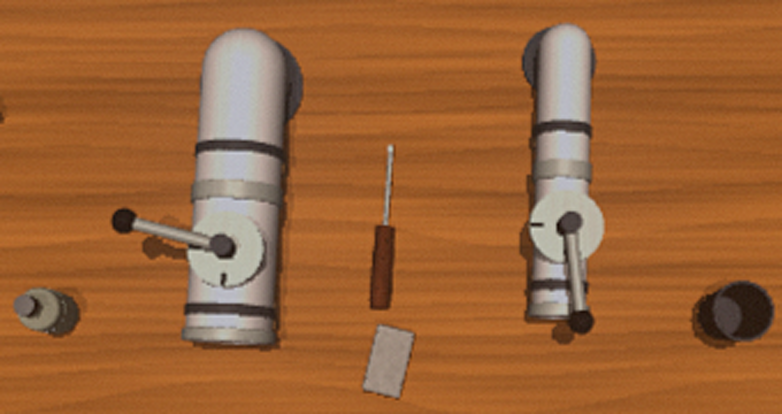

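{"op": "drive_tool", "data": {"increments": [[0,0,0,-1,-1],[0,0,0,-1,-1],[0,0,0,-0.9,-1],[0,0,0,0,-1]], "newtons": 20}}

```text
time_s: 0.6
position: [162.2, 627.7, 246.6]
eef_rot: [0.012, -3.14, 0.01]
wrist_force: [-0.4, -0.2, 0.0]
gripper_width: 12.0
```

{"op": "drive_tool", "data": {"increments": [[-2,-2,-0.5,0,-1],[-4.2,-3.7,-0.3,0,-1],[-4.2,-3.7,-0.3,0,-1],[-4.2,-3.7,-0.3,0,-1],[-4.2,-3.7,-0.3,0,-1],[-4.2,-3.7,-0.3,0,-1],[-4.2,-3.7,-0.3,0,-1],[-4.2,-3.7,-0.3,0,-1],[-2,-2,0,0,-1],[0,0,0,0,-1]]}}

```text
time_s: 1.85
position: [505.6, 319.5, 271.3]
eef_rot: [-0.011, -3.138, 0.015]
wrist_force: [-1.0, 0.3, -0.1]
gripper_width: -0.1
```

{"op": "drive_tool", "data": {"increments": [[-3,-2.4,0,0,-1],[-3,-2.4,0,0,-1],[-3,-2.2,0,0,-1],[-0.8,-0.4,0,0,-1],[0,0,0,0,-1]]}}

```text
time_s: 2.48
position: [599.3, 253.5, 270.0]
eef_rot: [0.003, -3.132, 0.007]
wrist_force: [-0.4, 1.1, -0.1]
gripper_width: -0.2
```

```bash
python3 - <<'E'
from h import *
d=grab('wrist','w1');grab('scene','s1');t=grab('top','t1')
print(get_obs()['position'],d['K'],d['extrinsics'].round(3))
cv2.imwrite('pics/t1z.png',cv2.resize(t['image'][80:260,130:330],None,fx=3,fy=3))
E
```

```text
[598.82970559 253.79155853 270.3460744 ] [[337.75728293   0.         319.7991885 ]
 [  0.         337.75728293 195.75977189]
 [  0.           0.           1.        ]] [[-2.00000e-03  1.00000e+00 -5.00000e-03 -2.51223e+02]
 [-9.57000e-01 -3.00000e-03 -2.92000e-01  6.16605e+02]
 [-2.92000e-01  4.00000e-03  9.57000e-01 -2.26037e+02]
 [ 0.00000e+00  0.00000e+00  0.00000e+00  1.00000e+00]]
```

View pics/w1.png

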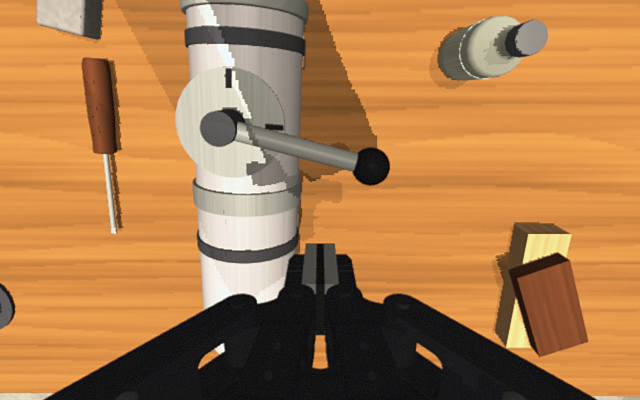

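View pics/t1z.png

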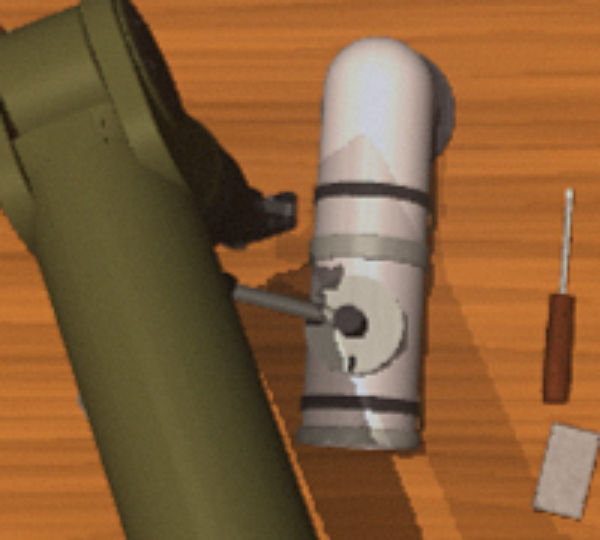

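View pics/s1.png

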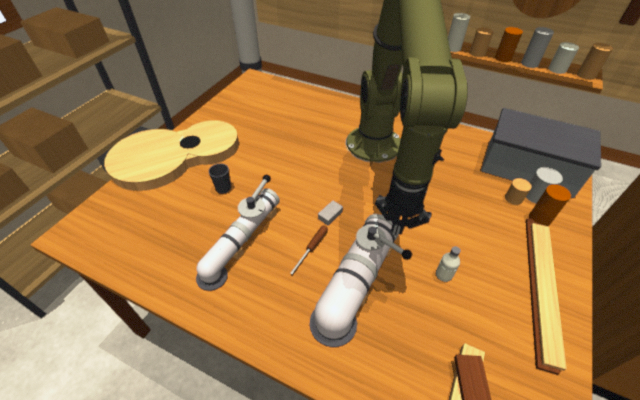

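```bash
python3 - <<'E'
from h import *
d=dict(np.load('pics/w1.npz'))
o,_=ray(d,0,0);print('cam',o)
print('ball',atz(d,371,166,151),'hubtop',atz(d,219,127,164),dep(d,219,127))
print('rod near',atz(d,250,133,156),'far',atz(d,345,159,156))
print('mark',atz(d,228,78,130), atz(d,272,127,130),'cuff',[atz(d,u,v,115) for u,v in((249,30),)])
print('tip',[dep(d,u,v) for u,v in((310,250),(330,250),(303,262),(336,262),(295,262),(350,262))])
print('glue',dep(d,525,37))
E
```

```text
cam [523.44761806 254.19644674 394.70717464]
ball [574.76099122 290.64813994 151.        ] hubtop [545.59204446 185.20025302 164.        ] [545.63711505 185.05982495 163.53044129]
rod near [550.44360789 204.18665727 156.        ] far [568.66906068 271.09385584 156.        ]
mark [513.06407659 184.76582512 130.        ] [548.7590109  216.00900476 130.        ] cuff [array([478.25103211, 199.33130618, 115.        ])]
tip [array([588.51754901, 249.40833783, 261.76527622]), array([587.8728738 , 258.02538561, 263.00636805]), array([587.84299165, 247.02515129, 273.88983069]), array([588.15895649, 260.18508711, 273.18409454]), array([592.2741958 , 243.13105036, 265.60519579]), array([591.72869605, 266.42539871, 266.42980947])]
glue [485.15056173 398.92878139 130.93341011]
```

{"op": "drive_tool", "data": {"increments": [[0,-0.3,3,0,-1],[0,-0.2,4,0,-1],[0,0,3,0,-1],[0,0,1.5,0,-1],[0,0,0,0,-1]]}}

```text
time_s: 3.25
position: [594.2, 255.6, 155.0]
eef_rot: [0.02, -3.135, -0.001]
wrist_force: [0.2, 0.5, -0.2]
gripper_width: -0.1
```

```bash
cat > path.py <<'E'
import numpy as np
def wp(piv,th,s,R=76,hx=11,hy=11):
    l=np.array([-np.cos(th),np.sin(th)]); n=s*np.array([np.sin(th),np.cos(th)])
    return np.array(piv)+R*l+n*(7+hx*abs(n[0])+hy*abs(n[1]))
E
python3 - <<'E'
from path import *
p=None
for th in [1.84,1.7,1.5,1.3,1.1,.9,.7,.5,.3,.2,.1,.045]:
    w=wp((545.5,184.5),th,1); print(th,w.round(0),None if p is None else ((w-p)*[-.1,.1]).round(2)); p=w
E
```

```text
1.84 [586. 252.] None
1.7 [574. 257.] [1.1  0.51]
1.5 [559. 262.] [1.56 0.43]
1.3 [545. 263.] [1.39 0.16]
1.1 [530. 262.] [ 1.45 -0.11]
0.9 [516. 258.] [ 1.46 -0.41]
0.7 [502. 251.] [ 1.4  -0.73]
0.5 [489. 240.] [ 1.26 -1.05]
0.3 [479. 227.] [ 1.03 -1.34]
0.2 [475. 219.] [ 0.4  -0.76]
0.1 [472. 211.] [ 0.32 -0.81]
0.045 [470. 206.] [ 0.14 -0.47]
```

{"op": "drive_tool", "data": {"increments": [[0.5,-0.2,0,0,-1],[0.5,-0.2,0,0,-1],[0.5,0.1,0,0,-1],[0.6,0.2,0,0,-1],[0.7,0.2,0,0,-1],[0.7,0.2,0,0,-1],[0,0,0,0,-1]]}}

```text
time_s: 4.12
position: [560.5, 257.8, 160.1]
eef_rot: [-0.018, 3.139, 0.004]
wrist_force: [0.0, -0.1, -0.2]
gripper_width: -0.0
```

```bash
cat > look.py <<'E'
import sys
from h import *
d=grab('wrist',sys.argv[1]); o=get_obs(); print(o['time_s'],o['position'].round(1),o['wrist_force'].round(1))
E
python3 look.py w2
```

```text
4.175 [560.5 257.8 160. ] [ 0.4 -0.6 -1. ]
```

View pics/w2.png

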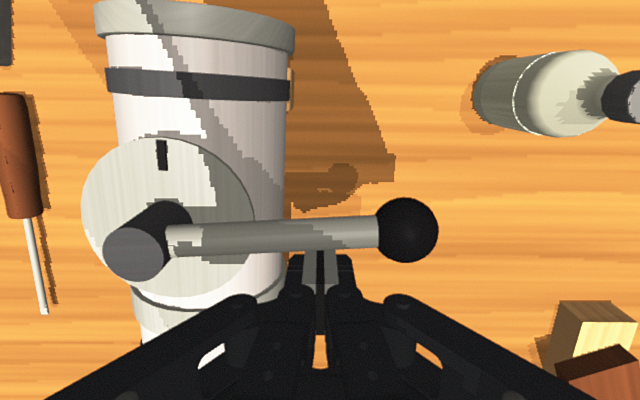

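{"op": "drive_tool", "data": {"increments": [[0.3,0.1,0.4,0,-1],[0.5,0.1,0.4,0,-1],[0.7,0.1,0.1,0,-1],[0.7,0.0,0.1,0,-1],[0.7,0,0.1,0,-1],[0,0,0,0,-1]]}}

```text
time_s: 4.92
position: [530.9, 261.7, 149.5]
eef_rot: [-0.018, 3.135, 0.008]
wrist_force: [1.4, -0.2, 0.9]
gripper_width: -0.4
```

```bash
python3 look.py w3
```

```text
4.975 [531.  261.7 149.5] [ 1.2 -0.6  0.6]
```

View pics/w3.png

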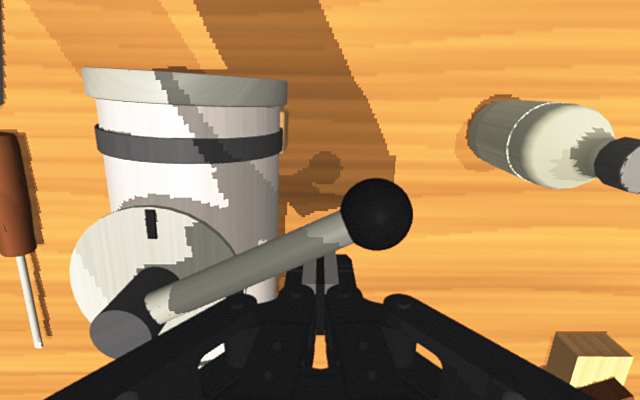

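{"op": "drive_tool", "data": {"increments": [[0.7,-0.1,0,0,-1],[0.7,-0.2,0,0,-1],[0.7,-0.3,0,0,-1],[0.7,-0.4,0,0,-1],[0.6,-0.5,0,0,-1],[0.6,-0.6,0,0,-1],[0.5,-0.6,0,0,-1],[0,0,0,0,-1]]}}

```text
time_s: 5.98
position: [483.0, 233.2, 149.2]
eef_rot: [-0.019, 3.135, 0.011]
wrist_force: [0.7, 0.5, -0.3]
gripper_width: -0.0
```

```bash
python3 look.py w4
```

```text
6.025 [482.9 233.3 149.1] [-0.2  0.4 -0.3]
```

View pics/w4.png

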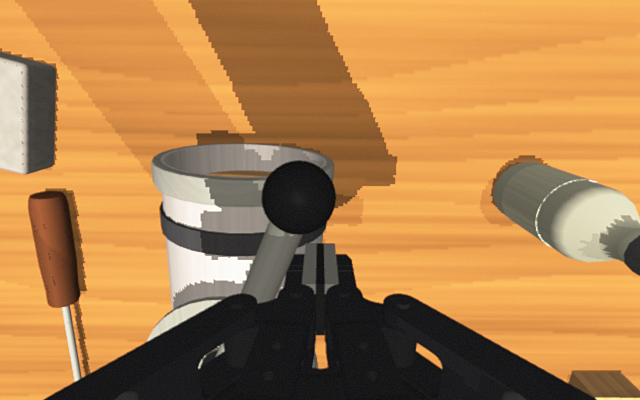

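```bash
cat > ball.py <<'E'
import sys
from h import *
# usage: tag z px py
def ball(tag,z,box=None):
    d=dict(np.load(f'pics/{tag}.npz')); g=(d['image'].max(2)<40).astype('uint8')
    R=d['range_z']; 
    P=None
    return d
tag,z,u,v,px,py=sys.argv[1],*map(float,sys.argv[2:7])
d=dict(np.load(f'pics/{tag}.npz')); b=atz(d,u,v,z)
print(b.round(1),'dist',np.hypot(b[0]-px,b[1]-py).round(1),'theta',np.arctan2(b[1]-py,-(b[0]-px)).round(3))
E
python3 ball.py w2 151 407 230 545.5 184.5;python3 ball.py w3 151 377 214 545.5 184.5;python3 ball.py w4 151 299 197 545.5 184.5
python3 - <<'E'
from h import *
d=dict(np.load('pics/w2.npz'));print(atz(d,135,254,163.5),dep(d,135,254))
d=dict(np.load('pics/w3.npz'));print(atz(d,120,333,163.5),dep(d,120,333))
# pipe mouth flange outer edges in w4 at z65 (silhouette), center
d=dict(np.load('pics/w4.npz'))
import numpy as np
print(dep(d,243,150), dep(d,160,185),dep(d,325,240))
pts=np.array([dep(d,u,v) for v in range(195,305) for u in range(155,330)]);pts=pts[(pts[:,2]>70)&(pts[:,2]<125)&(pts[:,0]<520)]
for x in range(440,520,10):
    b=pts[(pts[:,0]>x)&(pts[:,0]<x+10)]
    if len(b)>20: # circle fit y,z: 
        A=np.c_[b[:,1],b[:,2],np.ones(len(b))];s=np.linalg.lstsq(A,b[:,1]**2+b[:,2]**2,rcond=None)[0];print(x,len(b),s[:2]/2)
E
```

```text
[540.4 295.  151. ] dist 110.6 theta 1.525
[499.6 283.6 151. ] dist 109.2 theta 1.137
[445. 225. 151.] dist 108.4 theta 0.383
[546.4087344  184.74165813 163.5       ] [546.53710504 184.5953554  163.25558352]
[545.55312025 183.90213387 163.5       ] [546.00885916 183.52451753 162.95961055]
[450.94314475 176.13848336  20.49878634] [454.56468547 150.47975583 103.86997537] [5.34056687e+02 2.39504113e+02 3.12317048e-01]
450 797 [187.3904177   72.40988669]
460 1618 [187.1701073   67.79935022]
470 2096 [185.20486307  69.54826693]
480 1655 [186.75770877  65.82794796]
490 1515 [185.99533827  65.31126695]
500 1221 [185.21893802  65.95109791]
510 697 [184.87427862  65.38709111]
```

{"op": "drive_tool", "data": {"increments": [[0.3,-0.5,0,0,-1],[0.3,-0.5,0,0,-1],[0.2,-0.5,0,0,-1],[0.2,-0.5,0,0,-1],[0,0,0,0,-1]]}}

```text
time_s: 6.65
position: [472.6, 212.7, 148.9]
eef_rot: [-0.02, 3.135, 0.012]
wrist_force: [0.6, 1.4, 0.1]
gripper_width: 0.0
```

```bash
python3 look.py w5
```

```text
6.7 [472.5 212.7 148.8] [0.8 0.1 0.2]
```

View pics/w5.png

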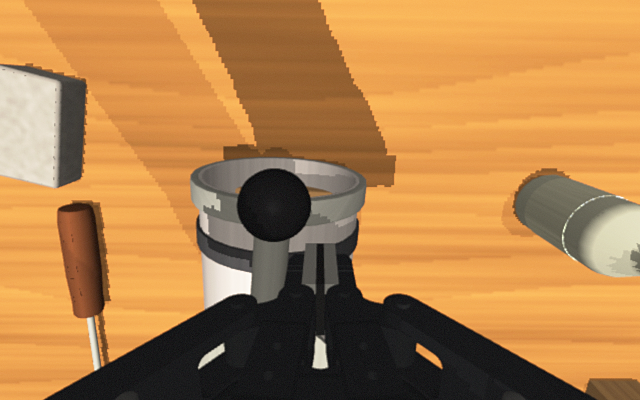

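Ball at about (274,205).

```bash
python3 ball.py w5 151 274 205 545.5 184.5
```

```text
[437.8 195.  151. ] dist 108.2 theta 0.097
```

{"op": "drive_tool", "data": {"increments": [[0,-0.4,0,0,-1],[0,0,0,0,-1],[0,0,0,0,-1],[0,0.5,0,0,-1],[0,1.5,0,0,-1],[0,0,-2,0,-1],[0,0,-3,0,-1],[0,0,-4,0,-1],[0,0,-1,0,-1],[0,0,0,0,-1]]}}

```text
time_s: 7.95
position: [468.5, 232.7, 248.1]
eef_rot: [0.027, -3.139, -0.003]
wrist_force: [-0.5, -0.1, 0.6]
gripper_width: 0.1
```

```bash
python3 look.py w6
```

```text
8.0 [468.4 232.6 247.7] [-0.1  0.9 -0.1]
```

View pics/w6.png

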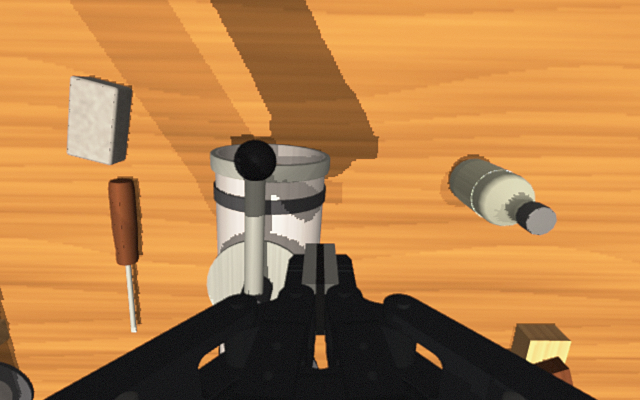

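{"op": "drive_tool", "data": {"increments": [[-0.4,-3,-0.5,0,-1],[-0.4,-5,-0.3,0,-1],[-0.4,-5,0,0,-1],[-0.4,-5,0,0,-1],[-0.4,-5,0,0,-1],[-0.4,-5,0,0,-1],[-0.4,-5,0,0,-1],[-0.4,-5,0,0,-1],[-0.2,-5,0,0,-1],[0,-3,0,0,-1],[0,0,0,0,-1]]}}

```text
time_s: 9.38
position: [504.8, -238.0, 237.9]
eef_rot: [0.034, -3.111, 0.006]
wrist_force: [0.7, -0.1, -1.2]
gripper_width: -0.1
```

```bash
python3 ball.py w6 151 255 160 545.5 184.5; python3 look.py w7; python3 - <<'E'
from h import *
t=grab('top','t7'); cv2.imwrite('pics/t7z.png',cv2.resize(t['image'][80:260,150:490],None,fx=2.3,fy=2.3))
E
```

```text
[436.8 189.5 151. ] dist 108.8 theta 0.046
9.425 [ 505.1 -236.2  237.6] [ 0.2  0.7 -0. ]
```

View pics/w7.png

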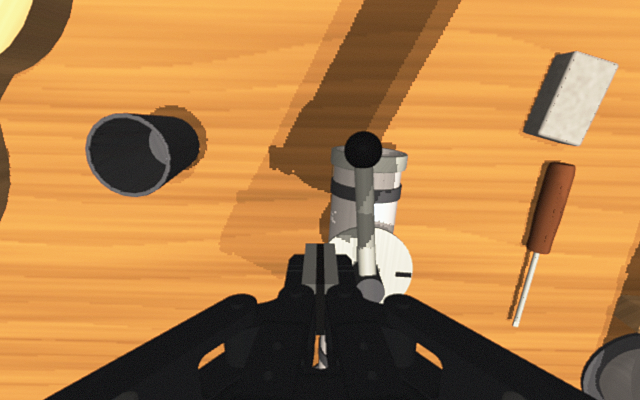

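View pics/t7z.png

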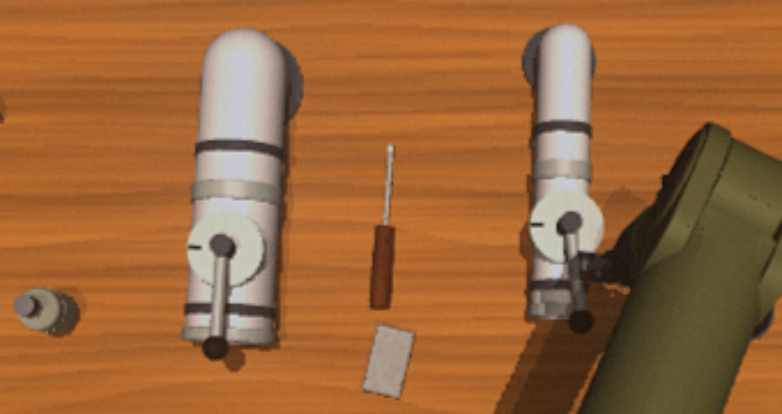

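```bash
python3 - <<'E'
from h import *
d=dict(np.load('pics/w7.npz'))
print('ball',atz(d,363,149,117.5),'hub',atz(d,371,290,130),dep(d,371,290),'mark',atz(d,403,275,96.5),'rod',atz(d,364,180,124.5),atz(d,368,265,124.5),'cup',dep(d,127,118),dep(d,185,145))
pts=np.array([dep(d,u,v) for v in range(160,235) for u in range(325,410)]);pts=pts[(pts[:,2]>55)&(pts[:,2]<86)]
for x in range(470,540,10):
    b=pts[(pts[:,0]>x)&(pts[:,0]<x+10)]
    if len(b)>20:
        A=np.c_[b[:,1],b[:,2],np.ones(len(b))];s=np.linalg.lstsq(A,b[:,1]**2+b[:,2]**2,rcond=None)[0];print(x,len(b),s[:2]/2)
E
```

```text
ball [ 465.07863558 -207.66757932  117.5       ] hub [ 573.28764107 -196.80159383  130.        ] [ 573.28583146 -196.80213153  130.00299058] mark [ 577.99755787 -163.56005048   96.5       ] rod [ 486.63191926 -206.55784313  124.5       ] [ 554.65156903 -199.53933061  124.5       ] cup [ 449.16421224 -399.9155895    77.19879243] [ 474.44379072 -365.23947538   48.11056769]
470 48 [-188.28013686   61.80124835]
480 505 [-193.89750853   51.29730168]
490 517 [-194.80934028   50.53292586]
500 589 [-195.5605139    51.25487243]
510 481 [-195.27929369   50.79126018]
520 490 [-196.07720447   50.69915299]
530 464 [-196.50192767   50.45014257]
```

```bash
python3 - <<'E'
from path import *
p=np.array([505,-236.])
for th in [-.1,0,.2,.4,.6,.8,1.,1.2,1.3,1.4,1.5,1.61]:
    w=wp((573.5,-197.5),th,-1); print(th,w.round(0),None if p is None else ((w-p)*[-.1,.1]).round(2)); p=w
E
```

```text
-0.1 [ 500. -224.] [0.52 1.2 ]
0 [ 498. -216.] [0.23 0.85]
0.2 [ 495. -202.] [0.25 1.35]
0.4 [ 495. -188.] [-0.01  1.43]
0.6 [ 498. -173.] [-0.3   1.46]
0.8 [ 504. -159.] [-0.62  1.43]
1.0 [ 514. -146.] [-0.94  1.32]
1.2 [ 526. -134.] [-1.24  1.12]
1.3 [ 533. -130.] [-0.72  0.46]
1.4 [ 541. -126.] [-0.78  0.38]
1.5 [ 549. -123.] [-0.83  0.29]
1.61 [ 558. -121.] [-0.86  0.22]
```

{"op": "drive_tool", "data": {"increments": [[0.5,-0.3,3,0,-1],[0.5,0,4,0,-1],[0,0,3,0,-1],[0,0,1.3,0,-1],[0,0,0,0,-1]]}}

```text
time_s: 10.1
position: [494.6, -228.0, 121.0]
eef_rot: [0.062, -3.112, -0.005]
wrist_force: [0.1, -0.1, 0.0]
gripper_width: 0.3
```

{"op": "drive_tool", "data": {"increments": [[0,0.4,0,0,-1],[0,0.5,0,0,-1],[0.1,0.6,0,0,-1],[0,0.7,0,0,-1],[0,0.7,0,0,-1],[0,0.7,0,0,-1],[0,0,0,0,-1]]}}

```text
time_s: 10.98
position: [494.6, -192.0, 124.9]
eef_rot: [0.063, -3.119, 0.002]
wrist_force: [-0.4, -1.7, -1.1]
gripper_width: -0.5
```

```bash
python3 look.py w8
```

```text
11.025 [ 494.6 -192.1  124.9] [0.3 0.1 0.3]
```

View pics/w8.png

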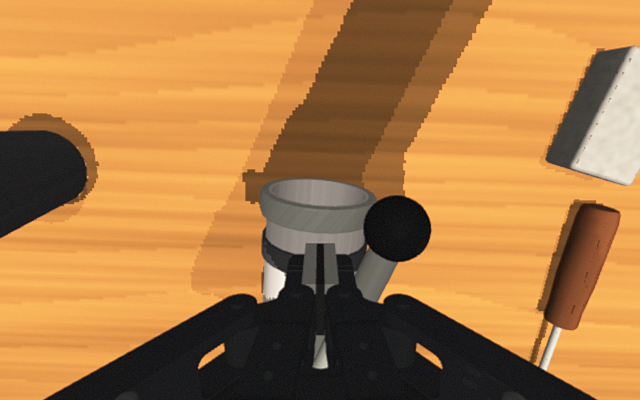

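```bash
python3 ball.py w8 117.5 397 229 573.5 -197.5
```

```text
[ 472.4 -160.1  117.5] dist 107.8 theta 0.354
```

{"op": "drive_tool", "data": {"increments": [[0,0.5,0.3,0,-1],[-0.1,0.7,0.3,0,-1],[-0.1,0.7,0,0,-1],[-0.3,0.7,0,0,-1],[-0.3,0.7,0,0,-1],[-0.5,0.7,0,0,-1],[0,0,0,0,-1]]}}

```text
time_s: 11.9
position: [506.1, -148.9, 117.9]
eef_rot: [0.062, -3.117, 0.002]
wrist_force: [-0.1, -0.5, -0.8]
gripper_width: -0.2
```

```bash
python3 look.py w9
```

```text
11.95 [ 505.9 -149.1  117.9] [0.6 0.3 0.5]
```

View pics/w9.png

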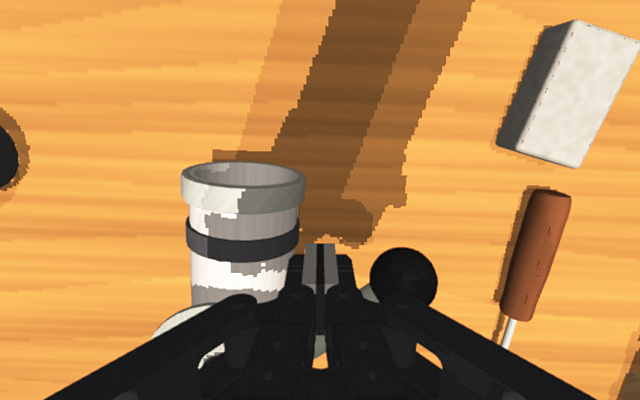

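```bash
python3 ball.py w9 117.5 403 281 573.5 -197.5; python3 - <<'E'
from h import *
t=grab('top','t9');s=grab('scene','s9'); cv2.imwrite('pics/b9.png',np.hstack([cv2.resize(t['image'][110:260,340:490],(400,400)),cv2.resize(s['image'][160:260,190:290],(400,400))]))
E
```

```text
[ 504.5 -113.8  117.5] dist 108.5 theta 0.881
```

View pics/b9.png

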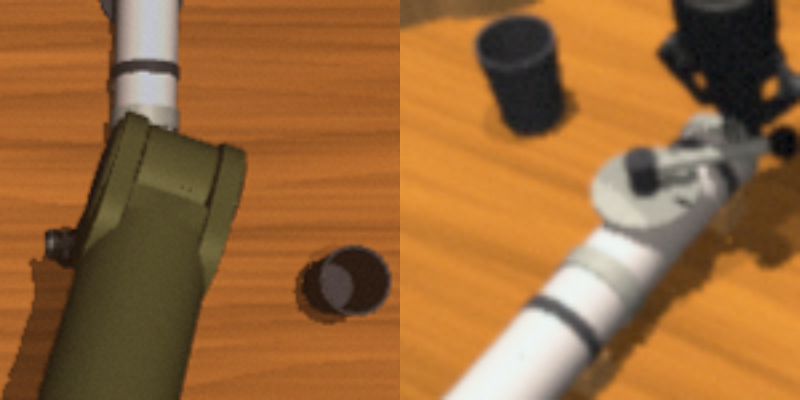

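{"op": "drive_tool", "data": {"increments": [[-0.5,0.5,0,0,-1],[-0.6,0.5,0,0,-1],[-0.6,0.5,0,0,-1],[-0.7,0.4,0,0,-1],[-0.5,0.2,0,0,-1],[0,0,0,0,-1]]}}

```text
time_s: 12.8
position: [534.9, -127.2, 116.9]
eef_rot: [0.058, -3.115, 0.004]
wrist_force: [-0.3, -1.0, 0.6]
gripper_width: -0.2
```

```bash
python3 look.py w10; python3 - <<'E'
from h import *
s=grab('scene','s10'); w=np.load('pics/w10.npz')['image']; cv2.imwrite('pics/b10.png',np.hstack([cv2.resize(w,(400,400)),cv2.resize(s['image'][160:260,210:310],(400,400))]))
E
```

```text
12.85 [ 534.8 -127.2  116.9] [-0.9  0.1  0.1]
```

View pics/b10.png

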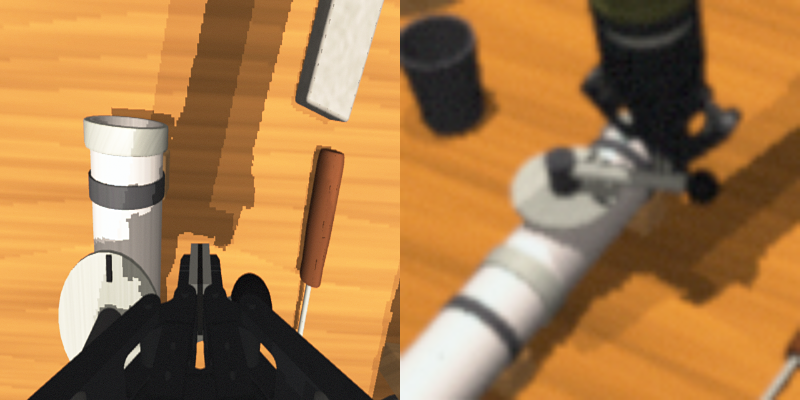

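```bash
python3 - <<'E'
from h import *
d=dict(np.load('pics/s10.npz'));im=d['image']
c=im[198:218,275:297].max(2)<45
n,l,s,ce=cv2.connectedComponentsWithStats(c.astype('uint8'));print(s[1:],ce[1:]+[275,198])
for uv in((285.5,206.7),(285.75,207.0)):
    b=atz(d,*uv,117.5);print(b, np.arctan2(b[1]+197.5,-(b[0]-573.5)))
d0=dict(np.load('pics/s1.npz'));im=d0['image'];c=im[170:190,256:276].max(2)<45
n,l,s,ce=cv2.connectedComponentsWithStats(c.astype('uint8'));print(s[1:],ce[1:]+[256,170]); print('before ball',atz(d0,*(ce[1]+[256,170]),117.5))
cv2.imwrite('pics/c10.png',cv2.resize(d['image'][190:220,240:300],None,fx=12,fy=12,interpolation=0))
E
```

```text
[[ 0  0 10  5 28]
 [ 7  5  8  8 44]] [[279.28571429 199.42857143]
 [285.11363636 206.34090909]]
[547.05777615 -87.99082488 117.5       ] 1.3338701256815826
[547.7756621  -86.71733667 117.5       ] 1.3426343096410402
[[ 8  6  6  5 15]] [[267.         177.93333333]]
before ball [ 465.22282933 -203.39773261  117.5       ]
```

View pics/c10.png

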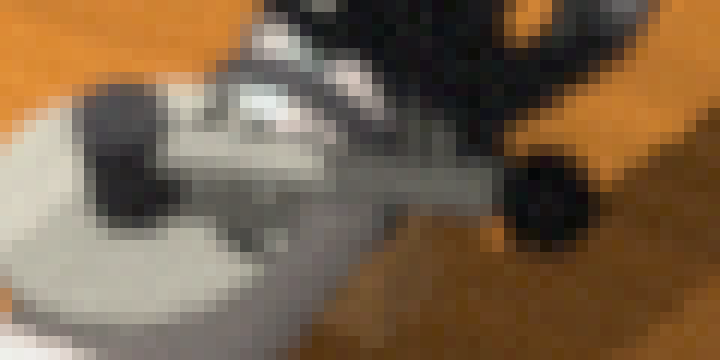

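{"op": "drive_tool", "data": {"increments": [[-0.4,0.2,0,0,-1],[-0.5,0.2,0,0,-1],[-0.5,0.1,0,0,-1],[-0.2,0,0,0,-1],[0,0,0,0,-1]]}}

```text
time_s: 13.52
position: [550.7, -121.5, 116.4]
eef_rot: [0.056, -3.114, 0.002]
wrist_force: [-1.2, -0.6, 0.7]
gripper_width: 0.0
```

```bash
cat > sb.py <<'E'
import sys
from h import *
t=sys.argv[1]; d=grab('scene',t); im=d['image']
print(get_obs()['position'].round(1))
c=im[201:222,280:302].max(2)<48
n,l,s,ce=cv2.connectedComponentsWithStats(c.astype('uint8'))
for k in range(1,n):
    if s[k,4]>20:
        uv=ce[k]+[280,201]; b=atz(d,*uv,117.5);print(uv,s[k],b.round(1),np.hypot(b[0]-573.5,b[1]+197.5),np.arctan2(b[1]+197.5,-(b[0]-573.5)))
cv2.imwrite(f'pics/{t}z.png',cv2.resize(im[190:225,240:305],None,fx=11,fy=11,interpolation=0))
E
python3 sb.py s11
```

```text
[ 550.6 -121.5  116.3]
[282.74468085 211.61702128] [ 0  7  8  8 47] [567.7 -85.7 117.5] 111.98092793834842 1.5188901349005512
```

View pics/s11z.png

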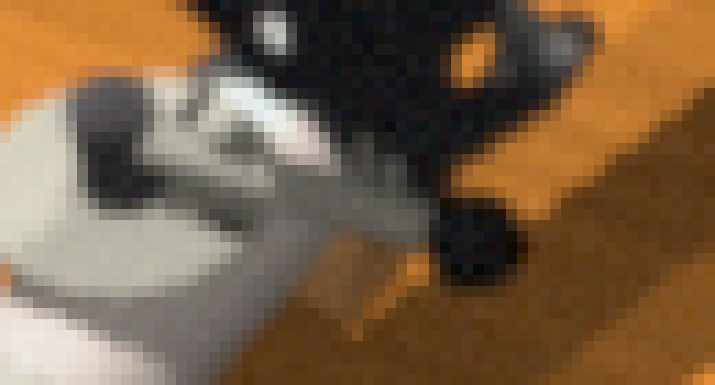

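{"op": "drive_tool", "data": {"increments": [[-0.4,0.1,0,0,-1],[-0.3,0.1,0,0,-1],[0,0,0,0,-1],[0,0,0,0,-1]]}}

```text
time_s: 14.08
position: [557.7, -119.2, 116.0]
eef_rot: [0.056, -3.113, 0.002]
wrist_force: [-2.2, -1.3, 1.0]
gripper_width: -0.1
```

```bash
python3 sb.py s12
```

```text
[ 557.6 -119.2  116. ]
[282.53846154 202.42307692] [ 0  0  8  5 26] [ 535.9 -104.7  117.5] 100.12625140163613 1.1858366673406942
[282.02631579 214.        ] [ 0  9  6  9 38] [576.7 -82.9 117.5] 114.62069353845276 1.5988146384336095
```

{"op": "drive_tool", "data": {"increments": [[0.5,0,0,0,-1],[1.5,0,0,0,-1],[1,0,-1,0,-1],[0,0,-3,0,-1],[0,0,-4,0,-1],[1,1,-4,0,-1],[1,3,0,0,-1],[0,0,0,0,-1]]}}

```text
time_s: 15.12
position: [505.5, -79.1, 245.4]
eef_rot: [0.055, -3.121, -0.005]
wrist_force: [0.2, -0.3, -0.1]
gripper_width: 0.0
```

```bash
python3 look.py w13; python3 - <<'E'
from h import *
s=grab('scene','s13');t=grab('top','t13');cv2.imwrite('pics/b13.png',np.vstack([t['image'][90:260,140:540],s['image'][130:300,100:500]]).repeat(1,0))
E
```

```text
15.175 [506.  -81.2 245.8] [ 0.3 -0.5  1.3]
```

View pics/w13.png

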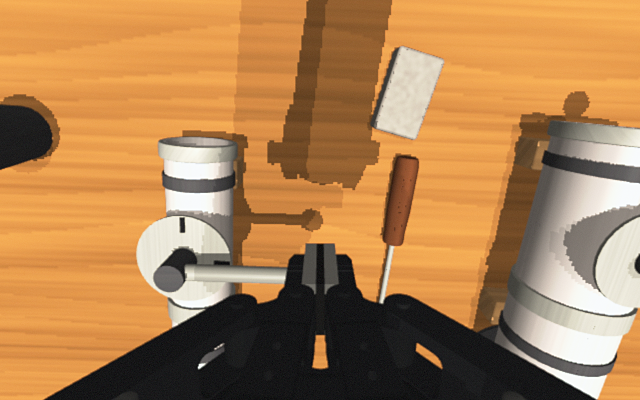

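View pics/b13.png

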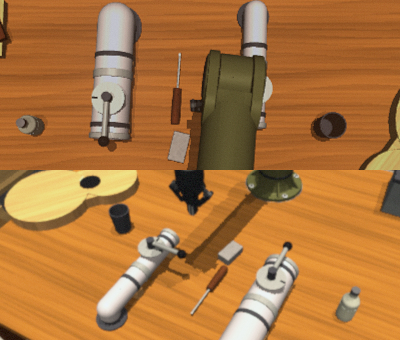

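{"op": "drive_tool", "data": {"increments": [[0,3,0,0,-1],[0,4,0,0,-1],[0,4,0,0,-1],[0,1,0,0,-1],[0,0,0,0,-1],[0,0,0,0,-1]]}}

```text
time_s: 16.02
position: [502.7, 32.1, 243.1]
eef_rot: [0.026, -3.119, 0.006]
wrist_force: [-0.4, -0.8, -0.0]
gripper_width: -0.3
```

```bash
python3 look.py w14; python3 - <<'E'
from h import *
grab('top','t14');d=grab('scene','s14')
E
```

```text
16.075 [502.7  31.9 243.2] [ 0.1 -0.3 -0.5]
```

View pics/w14.png

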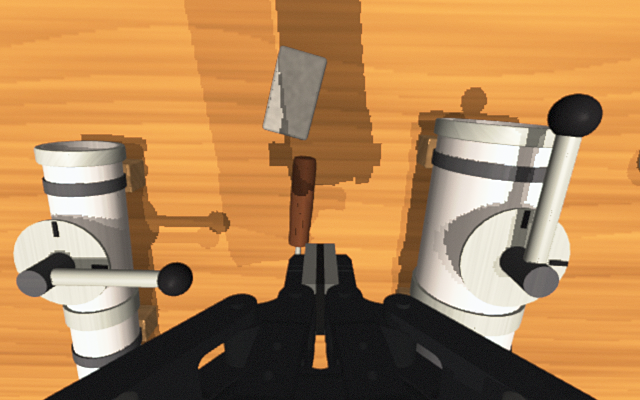

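View pics/t14.png

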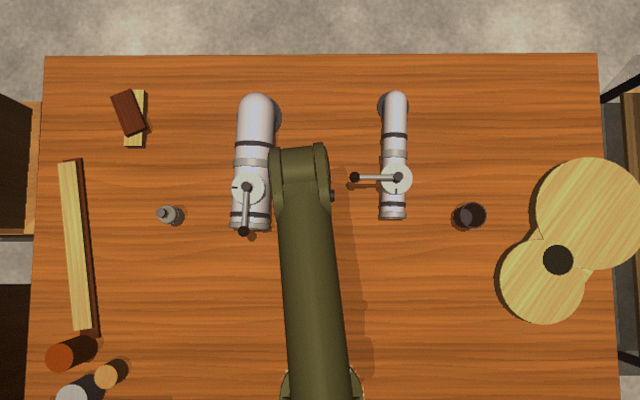

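```bash
python3 - <<'E'
from h import *
d=dict(np.load('pics/w14.npz'));t=dict(np.load('pics/t14.npz'))
b=atz(d,175,279,117.5);h=dep(d,33,281);h2=atz(d,33,281,130);print('narrow',b.round(1),h.round(1),h2.round(1),np.arctan2(b[1]-h2[1],-(b[0]-h2[0])))
print('marks',atz(d,55,229,96.5),atz(d,100,267,96.5))
b=atz(d,575,116,151);h2=atz(d,541,279,164);print('wide',b.round(1),h2.round(1),np.arctan2(b[1]-h2[1],-(b[0]-h2[0])))
print('marks',atz(d,525,219,130),atz(d,559,263,130))
for n,uv,z in(('nb',(354,177),117.5),('nh',(397.5,177.5),130),('wb',(243.5,230.5),151),('wh',(246,187),164)):print(n,atz(t,*uv,z))
for tag,D in(('n',dict(np.load('pics/top0.npz'))),('t',t)):
  pass
# pipe dir by circle-fit on top0 depth
D=dict(np.load('pics/top0.npz'))
for u0,u1,lo,hi,xr in((222,292,75,118,(600,780)),(370,422,58,85,(610,790))):
    P=np.array([dep(D,u,v) for v in range(90,235) for u in range(u0,u1)]);P=P[(P[:,2]>lo)&(P[:,2]<hi)]
    X=[];Y=[]
    for x in range(*xr,20):
        q=P[(P[:,0]>x)&(P[:,0]<x+20)]
        A=np.c_[q[:,1:],np.ones(len(q))];s=np.linalg.lstsq(A,(q[:,1:]**2).sum(1),rcond=None)[0];X.append(x+10);Y.append(s[0]/2)
    print(np.polyfit(X,Y,1),np.round(Y,1))
E
```

```text
narrow [576.2 -88.1 117.5] [ 572.3 -195.1  130.8] [ 572.8 -195.8  130. ] 1.602340820902802
marks [ 541.76808082 -197.35157706   96.5       ] [ 577.70549523 -164.25956577   96.5       ]
wide [436.9 190.8 151. ] [544.2 182.7 164. ] 0.07516790138252594
marks [513.33538671 185.82936167 130.        ] [549.17161438 219.01787972 130.        ]
nb [574.70471155 -87.17594033 117.5       ]
nh [ 571.05422998 -196.33128148  130.        ]
wb [437.37796036 188.89743596 151.        ]
wh [543.70078233 182.10396283 164.        ]
[-4.60584626e-02  2.07761912e+02] [179.2 179.4 177.2 177.2 175.9 175.5 174.1 173.1 172.1]
[-4.21037076e-02 -1.74161508e+02] [-200.  -201.4 -201.7 -203.2 -203.5 -204.4 -205.4 -206.3 -206.8]
```

```bash
python3 -c "
from station import r
print(r.finish_job())"
```

```text
the job is handed in; nothing more can be done
None
```

I opened the wide gate first, then shut the narrow one, pushing only with the closed fingertips. The job was handed in after about 16 s of robot time.

| Check after the arm backed off | Reading | Pipe direction or mark | Off by | Tolerance |
|---|---|---|---|---|
| Wide lever, world angle | 0.05–0.075 rad | 0.046 rad | at most 0.03 rad | 0.12 rad |
| Narrow lever, world angle | 1.60 rad | 1.613 rad | about 0.01 rad | 0.12 rad |

- **Other objects:** the bottle and the cup show no movement in the last overhead picture. The sanding block and screwdriver were hidden under the arm there, but the wrist camera shows them lying as before. I judged all four by eye only.
- **Forces:** the wrist force readings printed after each move stayed below about 3 N. The robot was clear of everything at hand-in.
- **Disagreements:** the first overhead estimate of the wide pivot was about 6 mm off the wrist-camera value. The dial marks suggested a pipe direction up to about 0.1 rad from the fit to the pipe. I used the wrist-camera pivot and the pipe fit. By eye, the overhead picture agreed with that.

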